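# Roll two piston pins up a sloped gutter to the stop

## Robot

A 7-joint arm with a two-finger parallel gripper is mounted at the origin on a cart in front of the work surface, level with it; the furniture and walls round the work are solid. World frame = base frame: x ahead of the robot, y to its left, z up, the work surface at z = 0. Lengths are in m, angles in degrees, forces in N, time in s.
With the tool pointing down it reaches from about 0.425 to 0.875 m from the base axis. Payload 4.7 kg.
Tool frame: the origin (TCP) lies on the mounting face of the last link; the fingertips stand 182 mm ahead of it and the grasp point (between the pads) lies 164 mm ahead of it; z points along the fingers, y is the line along which they close (so a half turn about z gives the same grasp; the last joint's range is limited). The gripper opens to 87 mm and grips with 3 to 60 N. Pads are 19 mm wide; open, the fingers measure 117 mm over their backs; the gripper's body (75 mm by 190 mm) begins 51 mm behind the grasp point.
Start: joints at [64.406, 18.392, -4.016, 83.108, 1.295, 78.541, -3.26], TCP at [0.289, -0.582, 0.405] pointing down, gripper open.
Joint ranges: [-163.93, 163.93], [-17.29, 119.83], [-79.2, 71.16], [3.27, 140.29], [-89.18, 269.18], [5.43, 117.66], [-154.24, 154.24]. Speed limits (degrees/s): [147.25, 147.25, 180, 180, 180, 180, 180].

## Interface

Orientations are given as [roll, pitch, yaw] about the fixed x, y, z axes, in that order (R = Rz(yaw) Ry(pitch) Rx(roll)).
In Python, from cell import env gives the robot as it stands.
- The arm moves only by the tool servo_tool, never from a script. Its argument "plan" is a list of rows, each an object with "xyz": the shift along the tool's x, y, z in cm, a list of three; "twist": the turn, a rotation vector about the tool's x, y, z in degrees, a list of three; "jaw": the closure, from 0 (fully open) to 1 (shut). In form: [{"xyz": [x, y, z], "twist": [wx, wy, wz], "jaw": jaw}, ...]. A call has 1 to 10 rows; each row is the pose to reach, as a shift and turn from the pose commanded when the call began, along the tool's axes at that moment; what a row does not reach only later rows make up. A row lasts 1/12 s, in which the tool goes at most 41.7 mm and 7.16 degrees, less where a joint would pass 70% of its speed; a pose out of reach is approached as far as the arm can. A call with a gripper value outside its range is refused whole. The fingers move at their own pace and stop on an object; "newtons" is the grip in N (left out, the last holds). Time passes only in rows, so rows that repeat a pose let the fingers close. It gives the time, the measured TCP pose, the force, the opening and the grip force at its end, in the units of the state.
- env.get_obs(): the state, without advancing time (a new reading comes with each control period).
- env.read_camera(name): name is "side" or "top" or "wrist"; returns a dict with "img" (400x640x3 uint8, red, green, blue), "camera_matrix" (3x3 intrinsics, pixels), "R" (3x3) and "t" (3): a world point X has camera coordinates R X + t. Camera axes: x right, y down, z forward; pixel columns grow to the right and rows downward; lengths in m; the calibration is good to about 2 mm. A picture is of the moment at which its call begins. There is no depth.
- env.sign_off(): hands the job in; it is judged then, once.
The state is a dict: "time_s": time; "qpos": joint angles; "joint_velocities": joint speeds; "effort": joint torques, N m; "tool_pos": TCP position; "tool_rot": TCP orientation; "force": force on the tool from outside, world axes, zero at the start; "wrist_torque": the same for the moment, N m; "grip_width": finger opening in m; "grasp_force": force on a finger pad.
Only numpy, scipy, OpenCV 4.12 (cv2) and the standard library are available. Lean on these libraries where they do the work, as an engineer would, in place of code of your own. Each camera call takes 0.05 s, during which the arm holds its last target. There are 200 camera calls.

## Task

Push the two piston pins with the fingertips up their gutters of the dark grey rack, one in each gutter, over the crest and against the stop at the high end, so that both stay there and do not roll back. Only push them: do not pick up or lift a pin off its gutter, and leave the loose parts round the rack where they are.

Things in the scene. Friction and masses are not known exactly. Their poses are not given: they have to be found in the camera images.
- pin_rack: Fixed dark grey steel rack, 150 mm wide, 46 mm tall, with two straight gutters side by side. Origin: centre of its underside, on the worktop. x points up the gutters from the low foot to the stop, y to the left seen from the foot, z up. Gutter centre lines at y = +36 and -36 mm; each 66 mm wide between 6 mm cheeks 10 mm high above the gutter floor. Base plate from x = -95 to 95 mm.
- crest (a point): Middle of the crest, on the floor (rack x = 45 mm, y = 0, height 34 mm). x points up the 8 degree slope, y as the rack's y, z square to the slope; a pin on the slope has its middle at z = 13 mm. Beyond it the floor dips at 12 degrees to the upright stop (face at rack x = 79 mm, floor there 26.8 mm, top 46 mm): a pin past the crest rolls to the stop and stays; short of it, it rolls back.
- foot (a point): Low end of the slope, on the floor midway between the gutters (rack x = -85 mm, y = 0, height 15.7 mm). From here the floor rises at 8 degrees to the crest. Each gutter is closed here by two corner lugs, 11 mm wide, 8 mm high, 6 mm thick (rack x = -91 to -85 mm), with a 44 mm gap between them through which a fingertip gets behind the pin. The floor ends at x = -93 mm.
- pin_left_mid (a point): Middle of the left piston pin (rack y = +36 mm side): plain pale steel cylinder, ground smooth and oily, 26 mm diameter, 60 mm long, 0.10 to 0.16 kg, lying across its gutter, free to roll. It starts at the foot against the lugs, its middle near rack x = -75 mm. Best pushed from the foot side a little below its middle, the fingertip 5 to 10 mm above the floor.
- pin_right_mid (a point): Middle of the right piston pin (rack y = -36 mm side), the same part as the left one.
- pin_left: The left piston pin; origin at the centre of one end face, its z axis along the pin, 60 mm to the other end.
- pin_right: The right piston pin; origin at the centre of one end face, its z axis along the pin.
- seat_left (a point): Where the middle of the left pin lies when it rests against the stop (rack x = 66 mm, y = +36 mm, height 42.8 mm).
- seat_right (a point): The same for the right pin (rack y = -36 mm).
- core_plug: Loose pressed core plug lying beside the rack on its right, 58 mm diameter, 20 mm high. Origin: centre of its underside. Leave alone.
- bolt: Loose hexagon bolt standing on its head beside the rack on its right, 68 mm tall, head 23 mm. Origin: centre of its underside. Leave alone.
- bush: Loose bronze bush standing on the worktop beyond the stop end, 30 mm diameter, 22 mm high. Origin: centre of its underside. Leave alone.

How it is judged:
By the outcome, as a careful person would: the job done as asked, in the order asked, and still so for the second after the job is handed in, with the robot touching nothing.
It also fails if it takes over 51 s, if anything falls off the work surface, if the arm or the gripper's body presses on something with over 40 N, if the wrist force passes 120 N, or if a joint passes its speed limit or range.

## Working session

There is one attempt and no reset: what is moved stays moved. The work goes in short steps, Python scripts to look and compute and a tool call to move; the robot and the scene stay as the last step left them, time stands still between calls to the robot, and variables do not carry over. Pictures are saved under pics/ and viewed, at most 11 in all, crops included, and the job is handed in when it is done.

Besides the shell and the picture viewer there is one more tool, called after "Call:" as name([rows], argument=value, ...), one row to a line, values as JSON. servo_tool: Moves the arm, as the interface text tells. Its arguments: {"type":"object","properties":{"plan":{"type":"array","items":{"type":"object","properties":{"xyz":{"type":"array","items":{"type":"number"}},"twist":{"type":"array","items":{"type":"number"}},"jaw":{"type":"number"}}}},"newtons":{"type":"number"}},"required":["plan"]}

```bash
mkdir -p pics; python3 - <<'E'
from cell import env
import cv2,numpy as np,pickle
d={}
for n in("top","side"):
    c=env.read_camera(n);d[n]=c
    cv2.imwrite(f"pics/{n}0.png",c["img"][:,:,::-1])
    print(n,c["camera_matrix"],c["R"],c["t"],-np.array(c["R"]).T@c["t"])
pickle.dump(d,open("cam.pkl","wb"))
o=env.get_obs();print(o["tool_pos"],o["tool_rot"],o["time_s"],o["grip_width"],o["force"])
E
```

```text
top [[406.29877381   0.         321.85996105]
 [  0.         406.29877381 197.16319888]
 [  0.           0.           1.        ]] [[-0.01020268 -0.99986254  0.0130691 ]
 [-0.99795312  0.00935631 -0.06326158]
 [ 0.0631306  -0.01368779 -0.9979114 ]] [-0.34532958  0.52386614  0.85784146] [ 0.46511452 -0.33844162  0.89370352]
side [[471.86095365   0.         324.66648166]
 [  0.         471.86095365 189.12645432]
 [  0.           0.           1.        ]] [[-0.93950616 -0.34230378 -0.01250237]
 [-0.29055337  0.81573674 -0.50015229]
 [ 0.18140266 -0.46626355 -0.8658472 ]] [0.36571493 0.46713174 0.65278543] [0.36090112 0.04849914 0.80342175]
[ 0.28892652 -0.58205118  0.40380346] [-1.79904521e+02  5.90852943e-03  2.64046064e+01] 0.1 0.08714267524588037 [ 0.29056191 -0.252671   -0.14276798]
```

View pics/top0.png

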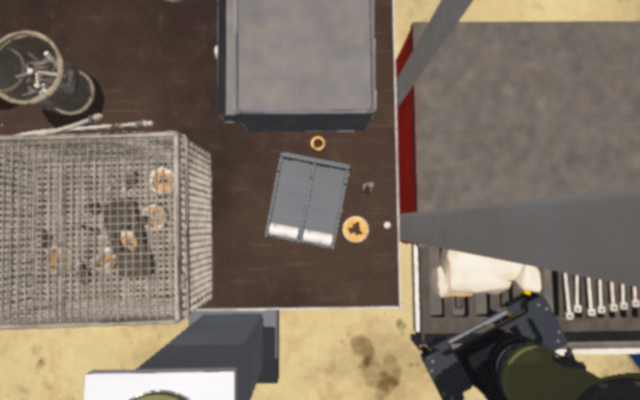

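View pics/side0.png

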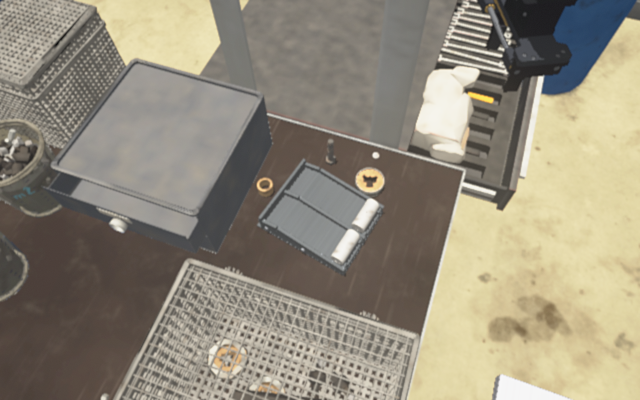

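The top view shows the rack with its foot edge from about (264,236) to (333,248) and its stop edge from (283,153) to (350,165). The pins are near (284,231) and (319,239), the core plug at (356,229), the bolt at (368,187) and the bush at (318,143). The side view agrees, with pins at (367,213) and (347,246). Next I'll measure more finely.

```bash
cat > h.py <<'E'
import numpy as np,cv2,pickle
def ray(c,uv,z):
    K,R,t=[np.array(c[k],float) for k in("camera_matrix","R","t")]
    C=-R.T@t; d=R.T@np.linalg.solve(K,[uv[0],uv[1],1]); return C+d*(z-C[2])/d[2]
def proj(c,X):
    p=(np.array(c["R"])@np.atleast_2d(X).T).T+c["t"]; p=p@np.array(c["camera_matrix"]).T; return p[:,:2]/p[:,2:]
E
python3 - <<'E'
from h import *
d=pickle.load(open("cam.pkl","rb"))
box={"top":(255,140,365,260),"side":(250,150,395,280)}
for n,(a,b,e,f) in box.items():
    im=d[n]["img"]; g=im.min(2)
    m=np.zeros_like(g);m[b:f,a:e]=(g[b:f,a:e]>165)
    k,l,s,ce=cv2.connectedComponentsWithStats(m)
    for i in range(1,k):
        if s[i,4]>60: print(n,ce[i],s[i],ray(d[n],ce[i],.034), cv2.minAreaRect(np.argwhere(l==i)[:,::-1].astype(np.float32)))
    cr=cv2.resize(im[b:f,a:e],None,fx=4.4,fy=4.4,interpolation=cv2.INTER_CUBIC)
    cv2.imwrite(f"pics/{n}1.png",cr[:,:,::-1])
for nm,p,z in(("fl",(264,236),.026),("fr",(333,248),.026),("sl",(283,153),.046),("sr",(350,165),.046)):print(nm,ray(d["top"],p,z))
E
```

```text
top [283.25163399 230.17973856] [269 223  30  15 306] [ 0.45056608 -0.2681755   0.034     ] ((283.17169189453125, 230.25094604492188), (29.42473602294922, 10.750164985656738), 10.619654655456543)
top [317.3592233  236.88996764] [303 230  30  15 309] [ 0.43572259 -0.33989443  0.034     ] ((317.3301696777344, 236.90567016601562), (29.609025955200195, 10.750164985656738), 10.619654655456543)
side [370.60655738 187.81967213] [357 178  27  14  61] [ 0.44154934 -0.39754786  0.034     ] ((371.11236572265625, 186.3202362060547), (10.868210792541504, 26.90818977355957), 77.00537872314453)
side [365.58542714 212.8241206 ] [352 198  27  31 398] [ 0.43450811 -0.34393562  0.034     ] ((365.5735168457031, 212.95590209960938), (13.191797256469727, 31.522260665893555), 32.47119140625)
side [345.29082774 244.46532438] [331 229  28  33 447] [ 0.44928641 -0.27219269  0.034     ] ((345.3470764160156, 244.31178283691406), (13.805370330810547, 34.053245544433594), 32.47119140625)
fl [ 0.43853731 -0.22664272  0.026     ]
fr [ 0.41159676 -0.37290203  0.026     ]
sl [ 0.61254889 -0.2693071   0.046     ]
sr [ 0.58596663 -0.40994826  0.046     ]
```

View pics/top1.png

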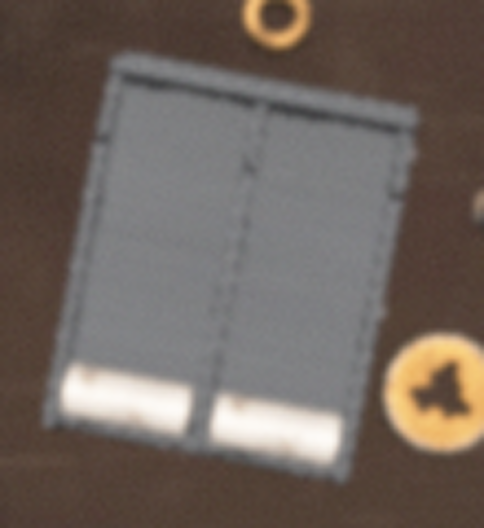

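View pics/side1.png

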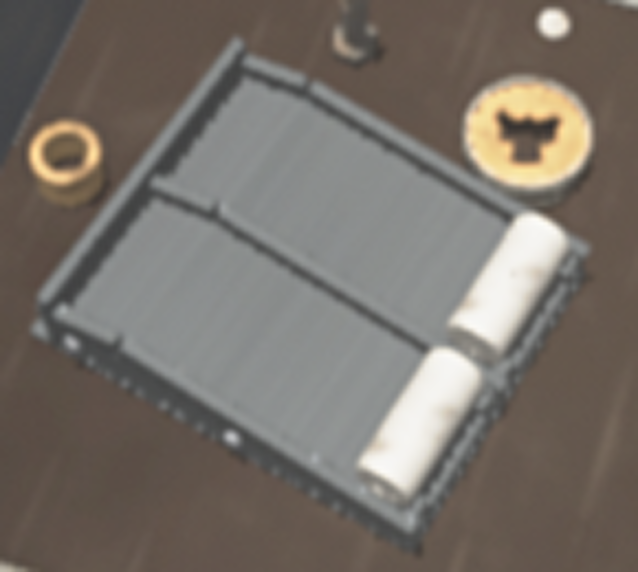

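Both crops show the rack's edges and both pins clearly. In the top crop the stop's inner edge runs (120,73)–(405,128), and the foot corners are (43,428) and (345,480). In the side crop the stop's top corners are (240,38) and (38,300). I'll fit the rack pose to these points.

```bash
python3 - <<'E'
from h import *
from scipy.optimize import least_squares
d=pickle.load(open("cam.pkl","rb"))
u=lambda n,p:np.array([(p[0]+.5)/4.4-.5+{"top":255,"side":250}[n],(p[1]+.5)/4.4-.5+{"top":140,"side":150}[n]])
P=[]
for n,l,r in(("top",(283.2,230.2),(317.34,236.9)),("side",(345.3,244.4),(365.58,212.9))):
    P+=[(n,(-75,36,31),np.array(l),2),(n,(-75,-36,31),np.array(r),2)]
P+=[("top",(-93,75,25),u("top",(43,428)),1),("top",(-93,-75,25),u("top",(345,480)),1),
("top",(79,75,46),u("top",(120,73)),1),("top",(79,-75,46),u("top",(405,128)),.5),
("side",(-93,-75,25),u("side",(588,245)),1)]
def X(q,p):
    c,s=np.cos(q[2]),np.sin(q[2]);x,y,z=np.array(p)/1e3
    return [q[0]+c*x-s*y,q[1]+s*x+c*y,z]
f=lambda q:np.concatenate([w*(proj(d[n],X(q,p))[0]-m) for n,p,m,w in P])
s=least_squares(f,[.52,-.32,-.2],loss="soft_l1");q=s.x
print(q[:2],np.degrees(q[2]));print(f(q).reshape(-1,2).round(1))
for n in("top","side"):
    im=cv2.resize(d[n]["img"],None,fx=4.4,fy=4.4,interpolation=cv2.INTER_CUBIC)[:,:,::-1].copy()
    for p in [(79,75,46),(79,-75,46),(-93,75,25),(-93,-75,25),(-75,36,30),(-75,-36,30),(45,0,44),(-75,66,30),(-75,6,30)]:
        v=proj(d[n],X(q,p))[0]*4.4;cv2.circle(im,(int(v[0]),int(v[1])),3,(0,0,255),-1)
    a,b=(255,140) if n=="top" else(250,150)
    im=im[int(b*4.4):int(b*4.4)+580,int(a*4.4):int(a*4.4)+(390 if 0 else 490)] if n=="top" else im[int(b*4.4):int(b*4.4)+580,int(a*4.4):int(a*4.4)+640]
    cv2.imwrite(f"pics/{n}2.png",cv2.copyMakeBorder(im,0,580-im.shape[0],0,0,cv2.BORDER_CONSTANT))
a,b=[cv2.imread(f"pics/{n}2.png") for n in("top","side")]
cv2.imwrite("pics/both2.png",cv2.resize(np.hstack([a,b]),None,fx=.7,fy=.7,interpolation=cv2.INTER_AREA))
np.save("q.npy",q)
for p in [(-150,36,0),(-150,-36,0),(66,36,42.8),(66,-36,42.8)]:print(p,X(q,p))
E
```

```text
[ 0.51545435 -0.32125115] -11.776978500337282
[[ 2.7  1. ]
 [ 1.3  0.9]
 [-0.7  2.9]
 [-1.3  3.8]
 [ 0.7 -1.5]
 [ 1.3  0.4]
 [-1.4 -1.1]
 [ 1.9  0.1]
 [ 0.2 -0.5]]
(-150, 36, 0) [np.float64(0.37595962232074387), np.float64(-0.25539355839867495), np.float64(0.0)]
(-150, -36, 0) [np.float64(0.3612642260861242), np.float64(-0.3258779207034268), np.float64(0.0)]
(66, 36, 42.8) [np.float64(0.5874127092349994), np.float64(-0.29947974710253406), np.float64(0.0428)]
(66, -36, 42.8) [np.float64(0.5727173130003798), np.float64(-0.3699641094072859), np.float64(0.0428)]
```

View pics/both2.png

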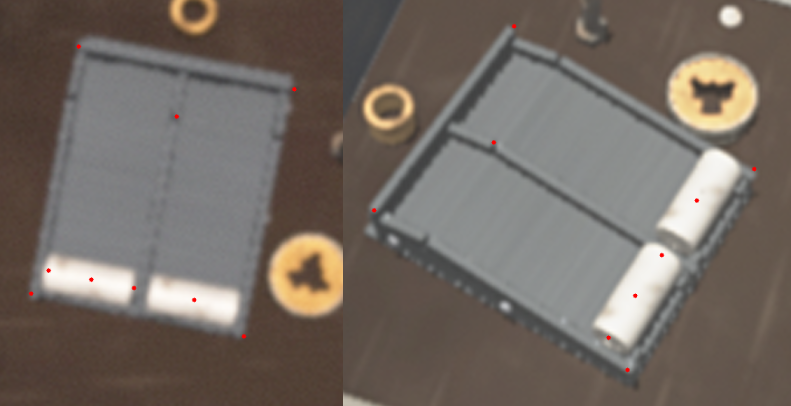

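The overlay matches within about 2 mm: rack at (0.5155, -0.321), yaw -11.8°. My plan is to close the fingers, turn the tool square to the rack, and push one pin at a time. A post stands on the right, so the first leg goes mainly along +y.

Call:
servo_tool([
  {"xyz":[0.8,-1.6,0],"twist":[0,0,4],"jaw":1},
  {"xyz":[1.6,-3.2,0],"twist":[0,0,8],"jaw":1},
  {"xyz":[2.4,-4.8,0],"twist":[0,0,12],"jaw":1},
  {"xyz":[3.2,-6.4,0],"twist":[0,0,16],"jaw":1},
  {"xyz":[4,-8,0],"twist":[0,0,20],"jaw":1},
  {"xyz":[4.8,-9.7,0],"twist":[0,0,24],"jaw":1},
  {"xyz":[5.6,-11.3,0],"twist":[0,0,28],"jaw":1},
  {"xyz":[6.4,-12.9,0],"twist":[0,0,32],"jaw":1},
  {"xyz":[7.2,-14.5,0],"twist":[0,0,35],"jaw":1},
  {"xyz":[8,-16.1,0],"twist":[0,0,38.2],"jaw":1},
], newtons=20)

```text
time_s: 0.93
tool_pos: [0.2889, -0.4014, 0.4043]
tool_rot: [-180.0, 0.0, -11.9]
force: [0.8, 0.4, -0.2]
grip_width: 0.0282
grasp_force: 0.0
```

Call:
servo_tool([
  {"xyz":[1,-1.8,1],"twist":[0,0,0],"jaw":1},
  {"xyz":[2.1,-3.6,2.5],"twist":[0,0,0],"jaw":1},
  {"xyz":[3.2,-5.4,4],"twist":[0,0,0],"jaw":1},
  {"xyz":[4.3,-7.2,5.5],"twist":[0,0,0],"jaw":1},
  {"xyz":[5.4,-9,7],"twist":[0,0,0],"jaw":1},
  {"xyz":[6.5,-10.8,8.5],"twist":[0,0,0],"jaw":1},
  {"xyz":[7.6,-12.6,10],"twist":[0,0,0],"jaw":1},
  {"xyz":[8.5,-14.4,11.5],"twist":[0,0,0],"jaw":1},
  {"xyz":[9.3,-15.6,12.8],"twist":[0,0,0],"jaw":1},
  {"xyz":[9.3,-16.1,13.2],"twist":[0,0,0],"jaw":1},
])

```text
time_s: 1.77
tool_pos: [0.4139, -0.2613, 0.2706]
tool_rot: [-179.9, 0.2, -11.6]
force: [-0.8, 0.3, -0.2]
grip_width: 0.0006
grasp_force: 0.0
```

```bash
cat >> h.py <<'E'
def state(env,q=np.load("q.npy")):
    "fingertip centre in rack frame, mm"
    o=env.get_obs();p=np.array(o["tool_pos"])-[0,0,.182];c,s=np.cos(q[2]),np.sin(q[2]);a,b=p[:2]-q[:2]
    print("t",o["time_s"],"tip rack mm",(1e3*np.array([c*a+s*b,-s*a+c*b,p[2]])).round(1),np.round(o["tool_rot"],2),np.round(o["force"],1),o["grip_width"])
def snap(env,name,n,box=None,f=4):
    c=env.read_camera(n);im=c["img"]
    if box:a,b,e,g=box;im=cv2.resize(im[b:g,a:e],None,fx=f,fy=f,interpolation=cv2.INTER_CUBIC)
    cv2.imwrite(f"pics/{name}.png",im[:,:,::-1]);return c
E
python3 - <<'E'
from h import *
from cell import env
c=snap(env,"w3","wrist");state(env)
import pickle;pickle.dump(c,open("w3.pkl","wb"))
q=np.load("q.npy")
def X(p):
    cc,s=np.cos(q[2]),np.sin(q[2]);x,y,z=np.array(p)/1e3
    return [q[0]+cc*x-s*y,q[1]+s*x+cc*y,z]
for p in[(-75,36,30),(-75,-36,30),(-93,75,25),(-93,-75,25),(79,75,46)]:print(p,proj(c,X(p))[0])
E
```

```text
t 1.8167 tip rack mm [-112.3   37.7   88.7] [-179.87    0.21  -11.59] [-0.8  1.8 -0.1] 0.0005965432784556939
(-75, 36, 30) [321.68174481 169.86110565]
(-75, -36, 30) [413.89400175 170.18753085]
(-93, 75, 25) [273.66985208 190.69988658]
(-93, -75, 25) [457.77233648 191.38084552]
(79, 75, 46) [256.65627349 -89.10409601]
```

View pics/w3.png

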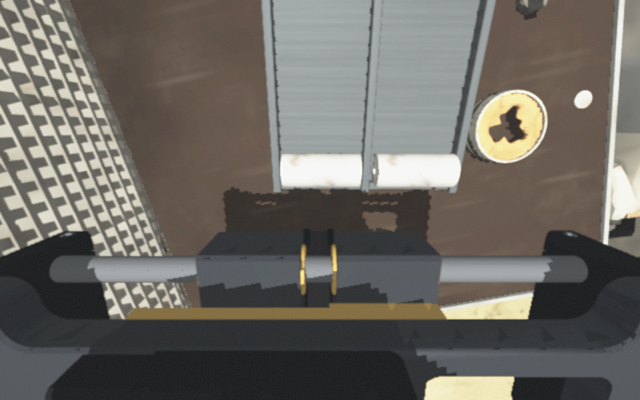

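The wrist view shows the left pin centred at (321,171) and the right at (415,171). The fitted model predicted (321.7,169.9) and (413.9,170.2), so the rack pose is good to under 1 mm. I'll go down behind the left pin now.

Call:
servo_tool([
  {"xyz":[0,0.1,1],"twist":[0,0,0],"jaw":1},
  {"xyz":[0,0.15,2],"twist":[0,0,0],"jaw":1},
  {"xyz":[0,0.15,3],"twist":[0,0,0],"jaw":1},
  {"xyz":[0,0.15,4],"twist":[0,0,0],"jaw":1},
  {"xyz":[0,0.15,5],"twist":[0,0,0],"jaw":1},
  {"xyz":[0,0.15,6],"twist":[0,0,0],"jaw":1},
  {"xyz":[0,0.15,6.5],"twist":[0,0,0],"jaw":1},
  {"xyz":[0,0.15,6.6],"twist":[0,0,0],"jaw":1},
  {"xyz":[0,0.15,6.6],"twist":[0,0,0],"jaw":1},
])

```text
time_s: 2.57
tool_pos: [0.4126, -0.2653, 0.2063]
tool_rot: [-180.0, 0.0, -11.8]
force: [-0.7, -0.1, 0.1]
grip_width: 0.0003
grasp_force: 0.0
```

```bash
python3 - <<'E'
from h import *
from cell import env
state(env)
snap(env,"s4","side",(250,120,410,260))
E
```

```text
t 2.5667 tip rack mm [-112.1   33.8   24.3] [-1.7998e+02  4.0000e-02 -1.1790e+01] [-0.7 -0.1  0.1] 0.0002674952969986803
```

View pics/s4.png

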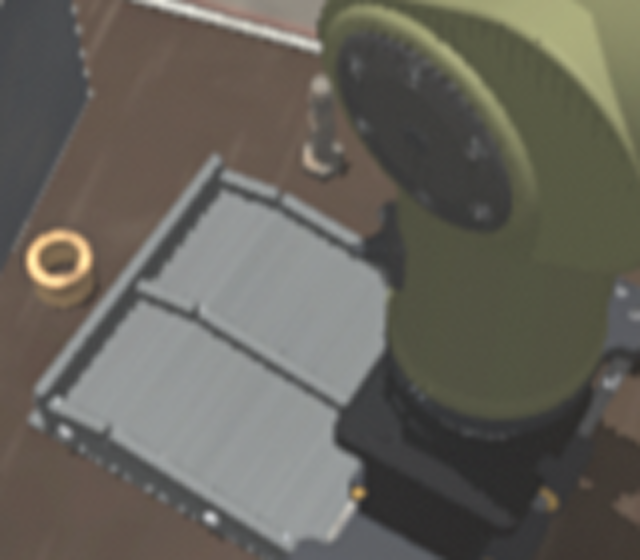

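The arm hides the tip in the side view, but the tip pose (-112, 34, 24) mm in rack coordinates is right behind the pin. I'll start the push slowly, following the slope.

Call:
servo_tool([
  {"xyz":[0.5,-0.2,0],"twist":[0,0,0],"jaw":1},
  {"xyz":[1.0,-0.2,0],"twist":[0,0,0],"jaw":1},
  {"xyz":[1.5,-0.2,0],"twist":[0,0,0],"jaw":1},
  {"xyz":[2.0,-0.2,-0.05],"twist":[0,0,0],"jaw":1},
  {"xyz":[2.5,-0.2,-0.1],"twist":[0,0,0],"jaw":1},
  {"xyz":[3.0,-0.2,-0.17],"twist":[0,0,0],"jaw":1},
  {"xyz":[3.5,-0.2,-0.24],"twist":[0,0,0],"jaw":1},
  {"xyz":[4.0,-0.2,-0.31],"twist":[0,0,0],"jaw":1},
  {"xyz":[4.5,-0.2,-0.38],"twist":[0,0,0],"jaw":1},
  {"xyz":[5.0,-0.2,-0.45],"twist":[0,0,0],"jaw":1},
])

```text
time_s: 3.45
tool_pos: [0.4626, -0.2737, 0.2113]
tool_rot: [180.0, 0.0, -11.8]
force: [-0.9, 0.0, 0.5]
grip_width: 0.0004
grasp_force: 0.2
```

```bash
python3 - <<'E'
from h import *
from cell import env
state(env)
snap(env,"w5","wrist")
E
```

```text
t 3.45 tip rack mm [-61.5  35.7  29.3] [179.99   0.   -11.8 ] [-0.9  0.   0.5] 0.00039534855284163907
```

View pics/w5.png

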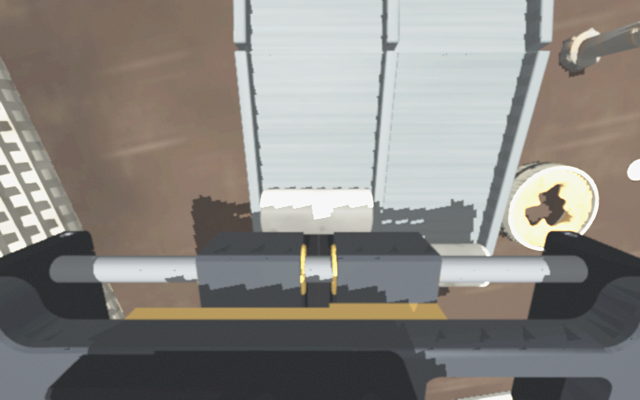

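The left pin is rolling straight ahead of the fingers, centred at (317,213) in the wrist view. I'll continue up the slope.

Call:
servo_tool([
  {"xyz":[0.5,0,-0.07],"twist":[0,0,0],"jaw":1},
  {"xyz":[1.0,0,-0.14],"twist":[0,0,0],"jaw":1},
  {"xyz":[1.5,0,-0.21],"twist":[0,0,0],"jaw":1},
  {"xyz":[2.0,0,-0.28],"twist":[0,0,0],"jaw":1},
  {"xyz":[2.5,0,-0.35],"twist":[0,0,0],"jaw":1},
  {"xyz":[3.0,0,-0.42],"twist":[0,0,0],"jaw":1},
  {"xyz":[3.5,0,-0.49],"twist":[0,0,0],"jaw":1},
  {"xyz":[4.0,0,-0.56],"twist":[0,0,0],"jaw":1},
  {"xyz":[4.5,0,-0.63],"twist":[0,0,0],"jaw":1},
  {"xyz":[5.0,0,-0.7],"twist":[0,0,0],"jaw":1},
])

```text
time_s: 4.33
tool_pos: [0.5115, -0.2839, 0.2183]
tool_rot: [180.0, 0.0, -11.8]
force: [-1.2, -0.8, 0.5]
grip_width: 0.0006
grasp_force: 0.2
```

Call:
servo_tool([
  {"xyz":[0.5,0,-0.07],"twist":[0,0,0],"jaw":1},
  {"xyz":[1.0,0,-0.14],"twist":[0,0,0],"jaw":1},
  {"xyz":[1.5,0,-0.21],"twist":[0,0,0],"jaw":1},
  {"xyz":[2.0,0,-0.28],"twist":[0,0,0],"jaw":1},
  {"xyz":[2.4,0,-0.34],"twist":[0,0,0],"jaw":1},
  {"xyz":[2.8,0,-0.4],"twist":[0,0,0],"jaw":1},
  {"xyz":[3.2,0,-0.45],"twist":[0,0,0],"jaw":1},
  {"xyz":[3.6,0,-0.5],"twist":[0,0,0],"jaw":1},
  {"xyz":[4.0,0,-0.55],"twist":[0,0,0],"jaw":1},
  {"xyz":[4.2,0,-0.58],"twist":[0,0,0],"jaw":1},
])

```text
time_s: 5.17
tool_pos: [0.5528, -0.2925, 0.2242]
tool_rot: [180.0, -0.0, -11.8]
force: [0.3, 0.8, 0.2]
grip_width: 0.0007
grasp_force: 0.0
```

```bash
python3 - <<'E'
from h import *
from cell import env
state(env)
snap(env,"w6","wrist")
E
```

```text
t 5.1667 tip rack mm [30.7 35.8 42.2] [ 1.800e+02 -4.000e-02 -1.179e+01] [0.3 0.8 0.2] 0.0007484150193161579
```

View pics/w6.png

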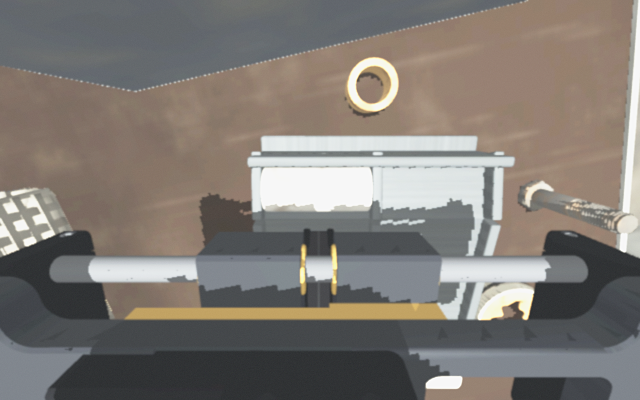

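The left pin rests against the stop, at (316,187) in the wrist view. Next I'll lift, go back and come down behind the right pin.

Call:
servo_tool([
  {"xyz":[-0.5,0,-1.5],"twist":[0,0,0],"jaw":1},
  {"xyz":[-0.8,0,-3.5],"twist":[0,0,0],"jaw":1},
  {"xyz":[-2,0.7,-5],"twist":[0,0,0],"jaw":1},
  {"xyz":[-4,1.7,-5],"twist":[0,0,0],"jaw":1},
  {"xyz":[-6,2.7,-5],"twist":[0,0,0],"jaw":1},
  {"xyz":[-8,3.7,-5],"twist":[0,0,0],"jaw":1},
  {"xyz":[-10,4.7,-5],"twist":[0,0,0],"jaw":1},
  {"xyz":[-12,5.7,-5],"twist":[0,0,0],"jaw":1},
  {"xyz":[-13.7,6.7,-5],"twist":[0,0,0],"jaw":1},
  {"xyz":[-14.3,7.2,-5],"twist":[0,0,0],"jaw":1},
])

```text
time_s: 6.05
tool_pos: [0.3947, -0.3347, 0.274]
tool_rot: [179.9, 0.1, -12.0]
force: [0.0, 0.0, -0.3]
grip_width: 0.0007
grasp_force: 0.0
```

Call:
servo_tool([
  {"xyz":[0,0,0],"twist":[0,0,0],"jaw":1},
  {"xyz":[0,0,1],"twist":[0,0,0],"jaw":1},
  {"xyz":[0,0,2],"twist":[0,0,0],"jaw":1},
  {"xyz":[0,0,3],"twist":[0,0,0],"jaw":1},
  {"xyz":[0,0,4],"twist":[0,0,0],"jaw":1},
  {"xyz":[0,0,5],"twist":[0,0,0],"jaw":1},
  {"xyz":[0,0,6],"twist":[0,0,0],"jaw":1},
  {"xyz":[0,0,6.6],"twist":[0,0,0],"jaw":1},
  {"xyz":[0,0,6.8],"twist":[0,0,0],"jaw":1},
  {"xyz":[0,0,6.8],"twist":[0,0,0],"jaw":1},
])

```text
time_s: 6.88
tool_pos: [0.3973, -0.3335, 0.2053]
tool_rot: [-180.0, 0.1, -11.8]
force: [-0.1, -0.2, 0.7]
grip_width: -0.0
grasp_force: 0.0
```

```bash
python3 - <<'E'
from h import *
from cell import env
state(env)
E
```

```text
t 6.8833 tip rack mm [-113.2  -36.1   23.3] [-1.7996e+02  7.0000e-02 -1.1790e+01] [-0.1 -0.2  0.7] -3.322782294976046e-05
```

Call:
servo_tool([
  {"xyz":[0.5,0,0],"twist":[0,0,0],"jaw":1},
  {"xyz":[1.0,0,0],"twist":[0,0,0],"jaw":1},
  {"xyz":[1.5,0,-0.03],"twist":[0,0,0],"jaw":1},
  {"xyz":[2.0,0,-0.1],"twist":[0,0,0],"jaw":1},
  {"xyz":[2.5,0,-0.17],"twist":[0,0,0],"jaw":1},
  {"xyz":[3.0,0,-0.24],"twist":[0,0,0],"jaw":1},
  {"xyz":[3.5,0,-0.31],"twist":[0,0,0],"jaw":1},
  {"xyz":[4.0,0,-0.38],"twist":[0,0,0],"jaw":1},
  {"xyz":[4.5,0,-0.45],"twist":[0,0,0],"jaw":1},
  {"xyz":[5.0,0,-0.52],"twist":[0,0,0],"jaw":1},
])

```text
time_s: 7.72
tool_pos: [0.4469, -0.3439, 0.2113]
tool_rot: [180.0, 0.0, -11.8]
force: [-0.7, 0.3, 0.4]
grip_width: 0.0006
grasp_force: 0.4
```

Call:
servo_tool([
  {"xyz":[0.5,0,-0.07],"twist":[0,0,0],"jaw":1},
  {"xyz":[1.0,0,-0.14],"twist":[0,0,0],"jaw":1},
  {"xyz":[1.5,0,-0.21],"twist":[0,0,0],"jaw":1},
  {"xyz":[2.0,0,-0.28],"twist":[0,0,0],"jaw":1},
  {"xyz":[2.5,0,-0.35],"twist":[0,0,0],"jaw":1},
  {"xyz":[3.0,0,-0.42],"twist":[0,0,0],"jaw":1},
  {"xyz":[3.5,0,-0.49],"twist":[0,0,0],"jaw":1},
  {"xyz":[4.0,0,-0.56],"twist":[0,0,0],"jaw":1},
  {"xyz":[4.5,0,-0.63],"twist":[0,0,0],"jaw":1},
  {"xyz":[5.0,0,-0.7],"twist":[0,0,0],"jaw":1},
])

```text
time_s: 8.55
tool_pos: [0.4958, -0.3542, 0.2183]
tool_rot: [180.0, 0.0, -11.8]
force: [-0.4, -0.4, 0.7]
grip_width: 0.0006
grasp_force: 0.4
```

Call:
servo_tool([
  {"xyz":[0.5,0,-0.07],"twist":[0,0,0],"jaw":1},
  {"xyz":[1.0,0,-0.14],"twist":[0,0,0],"jaw":1},
  {"xyz":[1.5,0,-0.21],"twist":[0,0,0],"jaw":1},
  {"xyz":[2.0,0,-0.28],"twist":[0,0,0],"jaw":1},
  {"xyz":[2.4,0,-0.34],"twist":[0,0,0],"jaw":1},
  {"xyz":[2.8,0,-0.4],"twist":[0,0,0],"jaw":1},
  {"xyz":[3.2,0,-0.45],"twist":[0,0,0],"jaw":1},
  {"xyz":[3.6,0,-0.5],"twist":[0,0,0],"jaw":1},
  {"xyz":[4.0,0,-0.55],"twist":[0,0,0],"jaw":1},
  {"xyz":[4.4,0,-0.6],"twist":[0,0,0],"jaw":1},
])

```text
time_s: 9.38
tool_pos: [0.5389, -0.3631, 0.2244]
tool_rot: [180.0, -0.0, -11.8]
force: [1.3, -0.6, 1.0]
grip_width: 0.0004
grasp_force: 0.0
```

```bash
python3 - <<'E'
from h import *
from cell import env
state(env)
snap(env,"w7","wrist")
E
```

```text
t 9.3833 tip rack mm [ 31.5 -36.2  42.4] [ 1.7999e+02 -3.0000e-02 -1.1790e+01] [ 1.3 -0.6  1. ] 0.00042493553441953443
```

View pics/w7.png

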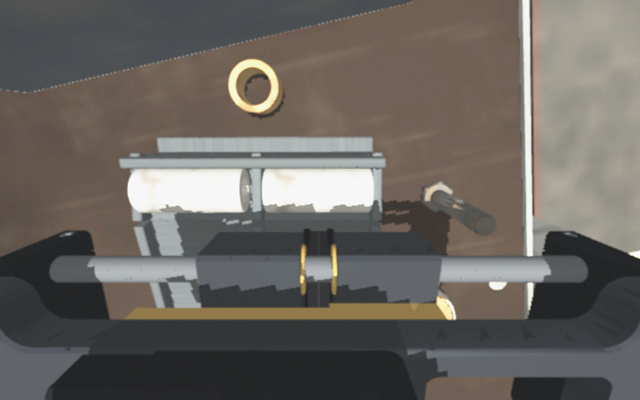

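Both pins lie at the stop, at (189,190) and (317,190) in the wrist view, with the bush and bolt undisturbed. I'll back off and lift clear.

Call:
servo_tool([
  {"xyz":[-0.5,0,-1],"twist":[0,0,0],"jaw":1},
  {"xyz":[-1,0,-3],"twist":[0,0,0],"jaw":1},
  {"xyz":[-2,0,-5],"twist":[0,0,0],"jaw":1},
  {"xyz":[-4,0,-7],"twist":[0,0,0],"jaw":1},
  {"xyz":[-6,0,-9],"twist":[0,0,0],"jaw":1},
  {"xyz":[-8,0,-10],"twist":[0,0,0],"jaw":1},
  {"xyz":[-10,0,-10],"twist":[0,0,0],"jaw":1},
  {"xyz":[-11,0,-10],"twist":[0,0,0],"jaw":1},
  {"xyz":[-11,0,-10],"twist":[0,0,0],"jaw":1},
  {"xyz":[-11,0,-10],"twist":[0,0,0],"jaw":1},
])

```text
time_s: 10.27
tool_pos: [0.4306, -0.3406, 0.3245]
tool_rot: [180.0, -0.0, -11.8]
force: [1.1, -0.9, 0.0]
grip_width: 0.0005
grasp_force: 0.0
```

```bash
python3 - <<'E'
from h import *
from cell import env
state(env)
snap(env,"w8","wrist")
E
```

```text
t 10.2667 tip rack mm [-79.2 -36.3 142.5] [ 1.7998e+02 -3.0000e-02 -1.1830e+01] [ 1.1 -0.9  0. ] 0.0005471840461110959
```

View pics/w8.png

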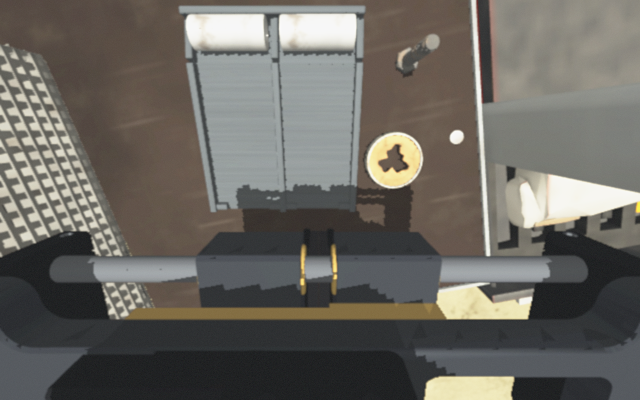

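Both pins are seated at the stop, at (228,33) and (318,33). The core plug and bolt have not moved, and the arm is clear.

```bash
python3 -c "
from cell import env
print(env.sign_off())"
```

```text
the job is handed in; nothing more can be done
None
```

Both pins were pushed over the crest and lay against the stop in the last picture, one in each gutter, with the loose parts left where they were; I handed the job in at about 10 s with the arm clear, and the hand-in call returned no verdict.

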